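# Feed a pine offcut through the dust flap of the saw bench's offcut hood

## Task

Clear the saw bench: with the fingertips, push the pine offcut along the dark deck and in under the black hanging flap until it drops off the deck into the bin inside the hood, then draw back out so that the flap swings fully shut behind it. Only push the offcut, do not pick it up, and leave the white divider, the tape measure, the glue bottle and the jar of brads where they are.

Things in the scene. Friction and masses are not known exactly. Their poses are not given: they have to be found in the camera images.
- sill (a point): Point on the dark deck's surface right below the flap, midway across the hood's opening. Its x axis is the feed direction (level, into the hood), y is level and to the left of that, z is up; all points here share these axes. The deck is 90 mm above the bench and runs from x = -320 to +55 mm and y = -215 to +135 mm from here
- drop_edge (a point): Middle of the drop edge, 55 mm past the sill inside the hood, at deck height: the deck ends here and the bin lies behind and below it, 260 mm long and 200 mm wide, its floor near bench level. Plywood and clear walls and a clear roof 152 mm above the deck close the hood all round and over it
- header (a point): Middle of the top edge of the hood's opening, 120 mm above the deck. The opening is 180 mm wide and goes from the deck up to here, in a plywood front panel 12 mm thick (it ends at the sill's x = 0), 240 mm wide and 152 mm high above the deck
- fence (a point): Middle of the top of the aluminium fence along the deck's right-hand edge (seen along the feed), 310 mm long, 12 mm thick, 50 mm high above the deck; it has a flat foot 6 mm high that reaches 30 mm onto the deck
- flap (a joint): The flap: a black sheet 196 mm wide, 4 mm thick, 0.12 kg, yellow stripe at its foot, hinged along its top edge 126 mm above the deck just behind the opening; it hangs to 4 mm above the deck. It swings into the hood only (sill's +x) and falls shut by its own weight. 0 rad = hanging shut, grows as it opens, stop at 1.4; about 1 N at its foot opens it
- offcut: Plain light pine block 90 mm long (its x), 90 wide (y), 45 high (z), about 0.175 kg, flat on the deck before the flap, its x roughly along the feed. Origin at its centre. It tips off once its centre passes the drop edge, so its rear end must go 10 to 30 mm past the flap: the fingertips follow it under the flap (leaning the fingers forward some 40 degrees keeps the gripper clear of the panel)
- divider: White divider board, 140 x 60 x 12 mm, lying flat on the deck near the fence, long side along the feed. Origin at the centre of its underside. Leave it alone
- tape: Lime and black tape measure, 68 x 46 x 64 mm, standing on the deck near the fence. Origin at the centre of its underside. Leave it alone
- glue: White glue bottle, 60 mm across, 170 mm high, standing on the bench beyond the start of the deck. Origin at the centre of its underside. Leave it alone
- brads: Clear jar of brads with a steel cap, 72 mm across, 75 mm high, standing on the bench beyond the start of the deck. Origin at the centre of its underside. Leave it alone

How it is judged (in metres and radians):
On the way:
1. the offcut lies on the deck in the opening, holding the flap open (value of joint flap above 0.4 rad and x of offcut in the frame of sill between -0.03 and 0.075 m and y of offcut in the frame of sill between -0.09 and 0.09 m and z of offcut in the frame of sill below 0.035 m), for 0.05 s.
At the end, for the whole second after the job is handed in: The offcut lies at rest in the bin inside the hood (its centre more than 20 mm below the deck surface, beyond the drop edge), the flap hangs shut (within 0.06 rad), and the divider, tape measure, glue bottle and jar of brads stand within 30 mm of where they were (x of offcut in the frame of sill between 0.05 and 0.33 m and y of offcut in the frame of sill between -0.11 and 0.11 m and z of offcut in the frame of sill below -0.02 m and linear speed of offcut below 0.02 m/s and value of joint flap below 0.06 rad and distance of each of divider, tape, glue, brads from where it was at the start of the episode below 0.03 m); the robot touches nothing.
It fails at once if the offcut is lifted off the deck (centre more than 18 mm above where it lay) (z of offcut in the frame of sill above 0.0405 m).
It fails at once if the divider, tape measure, glue bottle or jar of brads is pushed away (30 mm) or knocked over (distance of any of divider, tape, glue, brads from where it was at the start of the episode above 0.03 m or angle between any of tape, glue, brads's own z axis and vertical above 0.6 rad).
It fails at once if the offcut is shoved with the arm or the gripper's body in place of the fingers (contact force between the arm and offcut above 3 N).
It also fails if it takes over 38 s, if anything falls off the work surface, if the arm or the gripper's body presses on something with over 40 N, if the wrist force passes 120 N, or if a joint passes its speed limit or range.

## Robot

A 6-joint arm with a two-finger parallel gripper is mounted at the origin on the work surface. World frame = base frame: x ahead of the robot, y to its left, z up, the work surface at z = 0. Lengths are in m, angles in degrees, forces in N, time in s.
With the tool pointing down it reaches from about 0.375 to 0.9 m from the base axis. Payload 3.1 kg.
Tool frame: the origin (TCP) lies between the finger pads; the fingertips stand 11 mm ahead of it and the grasp point (between the pads) lies 8 mm behind it; z points along the fingers, y is the line along which they close (so a half turn about z gives the same grasp; the last joint's range is limited). The gripper opens to 87 mm and grips with 3 to 60 N. Pads are 19 mm wide; open, the fingers measure 117 mm over their backs; the gripper's body (75 mm by 190 mm) begins 51 mm behind the grasp point.
Start: joints at [66.893, 30.224, 82.088, -0, 67.689, -10.227], TCP at [0.139, 0.609, 0.234] pointing down, gripper open.
Joint ranges: [-176.69, 176.69], [-43.24, 126.21], [12.49, 139.97], [-82, 262], [0, 151.66], [-163.58, 163.58]. Speed limits (degrees/s): [159.86, 159.86, 180, 180, 180, 180].

## Interface

Orientations are given as a 3x3 rotation matrix whose columns are the frame's x, y, z axes.
In Python, from rig import bot gives the robot as it stands.
- The arm moves only by the tool apply_moves, never from a script. Its argument "steps" is a list that holds one entry, the list of rows, each a list of 7 numbers: the shift along the tool's x, y, z in cm, then the turn, a rotation vector about the tool's x, y, z in degrees, then the gripper command: -1 is shut, 1 is fully open, values between are in proportion. In form: [[[dx, dy, dz, rx, ry, rz, jaw], ...]]. A call has 1 to 20 rows; each row is the pose to reach, as a shift and turn from the pose commanded when the call began, along the tool's axes at that moment; what a row does not reach only later rows make up. A row lasts 1/8 s, in which the tool goes at most 62.5 mm and 10.7 degrees, less where a joint would pass 70% of its speed; a pose out of reach is approached as far as the arm can. A call with a gripper value outside its range is refused whole. The fingers move at their own pace and stop on an object; the grip force is fixed at half the most. Time passes only in rows, so rows that repeat a pose let the fingers close. It gives the time, the measured TCP pose, the force, the opening and the grip force at its end, in the units of the state.
- bot.read_state(): the state, without advancing time (a new reading comes with each control period).
- bot.capture(name): name is "side" or "top" or "wrist"; returns the picture (384x512x3 uint8, blue, green, red); there is no depth.
- bot.camera_model(name): a dict with "intrinsics" (3x3 intrinsics, pixels), "R" (3x3) and "t" (3): a world point X has camera coordinates R X + t. Camera axes: x right, y down, z forward; pixel columns grow to the right and rows downward; lengths in m; the calibration is good to about 2 mm. A picture is of the moment at which its call begins: read the wrist's pose just before it. camera_model takes no time and is no camera call; for the wrist camera it gives the pose at the moment of the call.
- bot.hand_in(): hands the job in; it is judged then, once.
The state is a dict: "time_s": time; "joint_positions": joint angles; "qvel": joint speeds; "tau": joint torques, N m; "position": TCP position; "tcp_rot": TCP orientation; "force": force on the tool from outside, world axes, zero at the start; "moment": the same for the moment, N m; "opening": opening from 0.0 (shut) to 1.0 (fully open); "grasp_force": force on a finger pad.
Only numpy, scipy, OpenCV 4.12 (cv2) and the standard library are available. Lean on these libraries where they do the work, as an engineer would, in place of code of your own. Each camera call takes 0.05 s, during which the arm holds its last target. There are 200 camera calls.

## Working session

There is one attempt and no reset: what is moved stays moved. The work goes in short steps, Python scripts to look and compute and a tool call to move; the robot and the scene stay as the last step left them, time stands still between calls to the robot, and variables do not carry over. Pictures are saved under pics/ and viewed, at most 10 in all, crops included, and the job is handed in when it is done.

Besides the shell and the picture viewer there is one more tool, called after "Call:" by a JSON object that holds its "method" and its "body". apply_moves: Moves the arm, as the interface text tells. Its arguments: {"type":"object","properties":{"steps":{"type":"array","items":{"type":"array","items":{"type":"array","items":{"type":"number"}}}}},"required":["steps"]}

```bash
mkdir -p pics; python3 - <<'E'
from rig import bot
import cv2,numpy as np
for n in("side","top"):
    im=bot.capture(n); cv2.imwrite(f"pics/{n}0.png",im)
    m=bot.camera_model(n); print(n,np.round(m["intrinsics"],1).tolist(),np.round(m["R"],3).tolist(),np.round(m["t"],3).tolist())
a=cv2.hconcat([cv2.imread("pics/side0.png"),cv2.imread("pics/top0.png")])
s=bot.read_state();print(s["time_s"],s["tcp_rot"],s["position"])
E
```

```text
side [[450.1, 0.0, 260.1], [0.0, 450.1, 185.2], [0.0, 0.0, 1.0]] [[-0.998, 0.063, -0.016], [0.058, 0.771, -0.635], [-0.028, -0.634, -0.773]] [0.674, 0.173, 1.27]
top [[391.1, 0.0, 254.4], [0.0, 391.1, 188.0], [0.0, 0.0, 1.0]] [[0.023, -1.0, 0.014], [-0.997, -0.024, -0.067], [0.068, -0.012, -0.998]] [-0.176, 0.667, 0.986]
0.1 [[-9.74833006e-01  2.22934946e-01 -7.87058547e-04]
 [ 2.22936037e-01  9.74831406e-01 -1.80391469e-03]
 [ 3.65093764e-04 -1.93397930e-03 -9.99998063e-01]] [0.13904249 0.60869098 0.23266495]
```

View pics/side0.png

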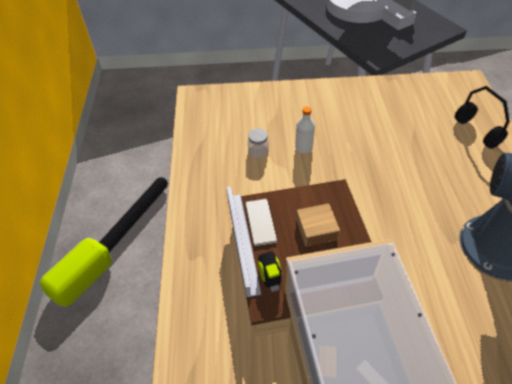

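View pics/top0.png

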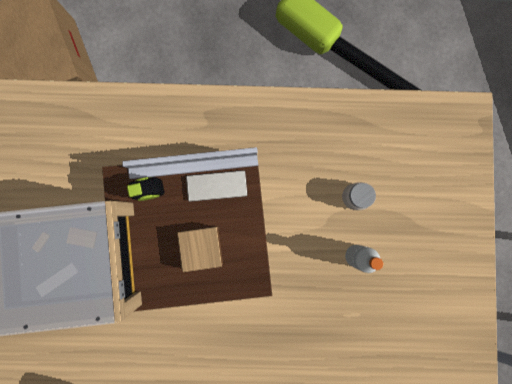

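```bash
cat > h.py <<'E'
import numpy as np,cv2
from rig import bot
def ray(n,uv,z):
    m=bot.camera_model(n);K,R,t=[np.array(m[k],float) for k in("intrinsics","R","t")]
    c=-R.T@t; d=R.T@np.linalg.inv(K)@np.array([*uv,1.]); return (c+d*(z-c[2])/d[2])[:2]
E
python3 - <<'E'
from h import *
im=cv2.imread("pics/top0.png")
m=bot.camera_model("top");print("cam",-np.array(m["R"]).T@np.array(m["t"]))
hsv=cv2.cvtColor(im,cv2.COLOR_BGR2HSV)
for p in[(240,240),(200,250),(300,300),(150,260),(130,260),(126,260)]:print(p,hsv[p[1],p[0]])
crop=im[140:340,90:290]; cv2.imwrite("pics/crop.png",cv2.resize(crop,(600,600),interpolation=cv2.INTER_CUBIC))
# start edge : brown->wood transition along rows, left edge along columns (value gradient)
v=cv2.GaussianBlur(hsv[:,:,2],(3,3),0).astype(float)
S=[(250+np.argmax(np.diff(v[r,250:285])) +.5,r) for r in range(190,290,4)]
L=[(c,285+np.argmax(np.diff(v[285:320,c]))+.5) for c in range(150,262,4)]
def line(P,z):
    W=np.array([ray("top",p,z) for p in P],np.float32)
    l=cv2.fitLine(W,cv2.DIST_HUBER,0,.005,.005).ravel(); return l[:2],l[2:]
for P in(S,L):print(line(P,.09))
E
```

```text
cam [ 0.60281362 -0.1475611   1.03111719]
(240, 240) [ 13 135  89]
(200, 250) [ 18 101 176]
(300, 300) [ 18  92 194]
(150, 260) [ 12 131  76]
(130, 260) [ 20 177 192]
(126, 260) [130  33  23]
(array([0.99187195, 0.1272402 ], dtype=float32), array([ 0.5646028, -0.1863861], dtype=float32))
(array([ 0.1302823 , -0.99147695], dtype=float32), array([ 0.39136174, -0.04685851], dtype=float32))
```

View pics/crop.png

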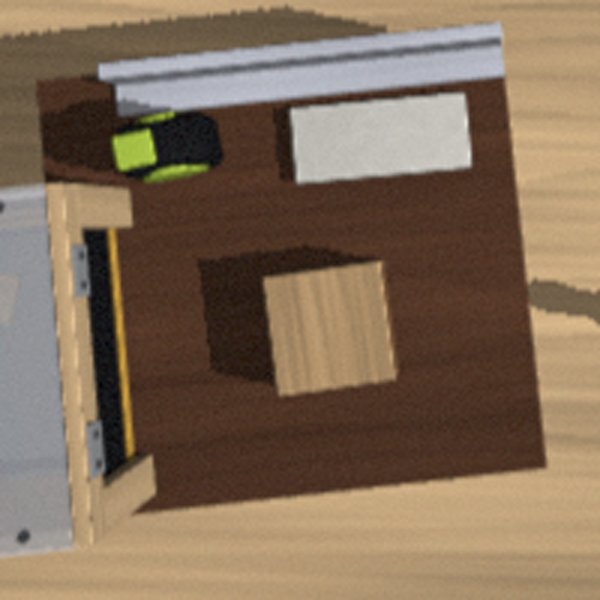

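```bash
cat >> h.py <<'E'
F=np.array([-.1297,.9915]);L=np.array([-F[1],F[0]])
ps=np.array([.5646,-.18639]);pl=np.array([.39136,-.04686])
SILL=F*(ps@F+.32)+L*(pl@L-.135)
def tosill(p): return np.array([(p[:2]-SILL)@F,(p[:2]-SILL)@L])
def goal(xs,ys,zs,lean):
    "tip-centre position in sill frame (m) + lean(deg) -> TCP pos, R"
    a=np.radians(lean); z=np.array([*(F*np.sin(a)),-np.cos(a)]); y=np.array([*(-L),0]); R=np.column_stack([np.cross(y,z),y,z])
    return np.array([*(SILL+F*xs+L*ys),.09+zs])-.011*z,R
def delta(P,R):
    from scipy.spatial.transform import Rotation as Q
    s=bot.read_state(); R0=np.array(s["tcp_rot"]);p0=np.array(s["position"])
    return np.round(np.r_[R0.T@(P-p0)*100,Q.from_matrix(R0.T@R).as_rotvec(degrees=True)],2)
E
python3 - <<'E'
from h import *
print("sill",SILL)
def c(name,pts,z):
    print(name,[np.round(tosill(ray("top",(90+(u-1)/3,140+(v-1)/3),z))*1000).tolist() for u,v in pts])
c("off",[(263,277),(382,262),(397,380),(280,397)],.135)
c("divider",[(290,110),(465,94),(472,166),(297,184)],.102)
c("tape",[(113,135),(160,130),(218,120),(222,155),(208,175)],.154)
c("deckcorner",[(505,77),(546,467)],.09)
c("fencetop",[(100,65),(500,25)],.14)
c("stripe",[(112,229),(130,455)],.098)
c("panel top front",[(110,185),(102,545)],.242)
for n,uv,z in(("glue",(376,264),.17),("brads",(360,196),.075)):print(n,tosill(ray("top",uv,z)))
for g in((-.23,0,.09,0),(-.23,0,.09,50)):print(goal(*g)[0],goal(*g)[1].round(2).tolist(),delta(*goal(*g)))
E
```

```text
sill [0.50452462 0.12848814]
off [[-121.0, -39.0], [-211.0, -41.0], [-214.0, 49.0], [-125.0, 52.0]]
divider [[-148.0, -167.0], [-287.0, -165.0], [-287.0, -108.0], [-148.0, -108.0]]
tape [[-23.0, -157.0], [-58.0, -157.0], [-102.0, -160.0], [-102.0, -133.0], [-90.0, -119.0]]
deckcorner [[-321.0, -177.0], [-320.0, 134.0]]
fencetop [[-13.0, -212.0], [-320.0, -211.0]]
stripe [[1.0, -89.0], [2.0, 88.0]]
panel top front [[-45.0, -114.0], [-19.0, 121.0]]
glue [-0.5515373  0.0757525]
brads [-0.56260109 -0.07729999]
[ 0.53435562 -0.09955686  0.191     ] [[-0.13, 0.99, -0.0], [0.99, 0.13, 0.0], [0.0, 0.0, -1.0]] [-5.433e+01 -6.022e+01  4.260e+00 -1.100e-01  5.000e-02  6.967e+01]
[ 0.53544854 -0.10791172  0.18707066] [[-0.08, 0.99, -0.1], [0.64, 0.13, 0.76], [0.77, 0.0, -0.64]] [-54.62 -61.01   4.66 -30.4   43.58  64.92]
```

Call:
{"method": "apply_moves", "body": {"steps": [[[0,0,-17,0,0,0,0],[0,0,-17,0,0,0,0],[0,0,-17,0,0,0,0],[0,0,-17,0,0,0,0],[-54.5,-61,-17,0,0,69.7,0],[-54.5,-61,-17,0,0,69.7,0],[-54.5,-61,-17,0,0,69.7,0],[-54.5,-61,-17,0,0,69.7,0],[-54.5,-61,-17,0,0,69.7,0],[-54.5,-61,-17,0,0,69.7,0],[-54.5,-61,-17,0,0,69.7,0],[-54.5,-61,-17,0,0,69.7,0],[-54.5,-61,-17,0,0,69.7,0],[-54.5,-61,-17,0,0,69.7,0],[-54.5,-61,-17,0,0,69.7,0],[-54.5,-61,-17,0,0,69.7,0],[-54.5,-61,-17,0,0,69.7,0],[-54.5,-61,-17,0,0,69.7,0],[-54.5,-61,-17,0,0,69.7,0],[-54.5,-61,-17,0,0,69.7,0]]]}}

```text
time_s: 2.6
position: [0.5336, -0.1053, 0.4031]
tcp_rot: [[-0.131, 0.991, -0.002], [0.991, 0.131, 0.001], [0.001, -0.001, -1.0]]
force: [-0.4, -0.2, 0.2]
opening: 0.498
grasp_force: 0.0
```

```bash
python3 - <<'E'
from h import *
print(bot.read_state()["joint_positions"])
for g in((-.25,.005,.15,50),(-.25,.005,.02,50)):print(delta(*goal(*g)))
E
```

```text
[-2.29513922e+01  1.49346725e+01  7.96120909e+01  2.25225982e-02
  8.55578675e+01 -3.04575794e+01]
[-2.300e+00 -3.300e-01  1.560e+01 -1.000e-01  4.993e+01  1.000e-02]
[-2.320e+00 -3.100e-01  2.860e+01 -1.000e-01  4.993e+01  1.000e-02]
```

Lean first, at height.

Call:
{"method": "apply_moves", "body": {"steps": [[[-2.3,-0.3,8,0,50,0,0],[-2.3,-0.3,8,0,50,0,0],[-2.3,-0.3,8,0,50,0,0],[-2.3,-0.3,8,0,50,0,0],[-2.3,-0.3,8,0,50,0,0],[-2.3,-0.3,8,0,50,0,0],[-2.3,-0.3,8,0,50,0,0],[-2.3,-0.3,15.6,0,50,0,0],[-2.3,-0.3,15.6,0,50,0,0],[-2.3,-0.3,15.6,0,50,0,0],[-2.3,-0.3,15.6,0,50,0,0]]]}}

```text
time_s: 3.98
position: [0.5354, -0.1302, 0.2495]
tcp_rot: [[-0.086, 0.992, -0.098], [0.639, 0.13, 0.758], [0.765, 0.003, -0.644]]
force: [1.1, -0.2, -0.4]
opening: 0.499
grasp_force: 0.0
```

```bash
python3 - <<'E'
from h import *
print(np.round(bot.read_state()["joint_positions"],1))
cv2.imwrite("pics/side1.png",bot.capture("side"))
for g in((-.25,.005,.02,50),(0.015,.005,.02,50)):print(delta(*goal(*g)))
E
```

```text
[-41.7  39.1  80.2  30.7 100.8 -54.6]
[-9.97 -0.24  8.7   0.1   0.14  0.12]
[ 7.11 -0.24 28.96  0.1   0.14  0.12]
```

View pics/side1.png

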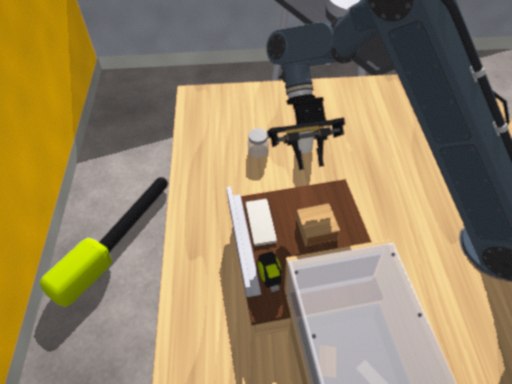

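Call:
{"method": "apply_moves", "body": {"steps": [[[-4.5,-0.2,4.9,0,0,0,0],[-4.5,-0.2,4.9,0,0,0,0],[-7,-0.2,7.6,0,0,0,0],[-9,-0.2,9.8,0,0,0,0],[-9,-0.2,9.8,0,0,0,0],[-9,-0.2,9.8,0,0,0,0]]]}}

```text
time_s: 4.78
position: [0.5315, -0.1141, 0.1177]
tcp_rot: [[-0.085, 0.992, -0.097], [0.638, 0.129, 0.759], [0.765, 0.003, -0.644]]
force: [0.2, -0.7, 0.6]
opening: 0.499
grasp_force: 0.0
```

```bash
python3 - <<'E'
from h import *
print(np.round(bot.read_state()["joint_positions"],1))
cv2.imwrite("pics/top2.png",bot.capture("top")[130:340,90:400])
for g in((-.12,.0,.02,50),(-.05,.0,.02,50),(0.015,.0,.02,50)):print(delta(*goal(*g)))
E
```

```text
[-40.9  48.8  85.3  30.7  87.8 -61.5]
[7.41 0.46 8.88 0.14 0.12 0.09]
[11.92  0.46 14.24  0.14  0.12  0.09]
[16.11  0.45 19.21  0.14  0.12  0.09]
```

View pics/top2.png

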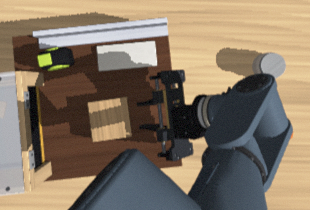

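Call:
{"method": "apply_moves", "body": {"steps": [[[0.74,0,0.89,0,0,0,0],[1.48,0,1.78,0,0,0,0],[2.22,0,2.66,0,0,0,0],[2.96,0,3.55,0,0,0,0],[3.7,0,4.44,0,0,0,0],[4.45,0,5.33,0,0,0,0],[5.2,0,6.2,0,0,0,0],[5.9,0,7.1,0,0,0,0],[6.65,0,8.0,0,0,0,0],[7.4,0,8.9,0,0,0,0],[7.4,0,8.9,0,0,0,0]]]}}

```text
time_s: 6.2
position: [0.5147, 0.0029, 0.1151]
tcp_rot: [[-0.083, 0.991, -0.101], [0.637, 0.131, 0.76], [0.767, -0.001, -0.642]]
force: [0.0, 0.0, -1.3]
opening: 0.504
grasp_force: 0.0
```

```bash
python3 - <<'E'
from h import *
cv2.imwrite("pics/top3.png",cv2.resize(bot.capture("top")[140:340,50:290],(720,600)))
s=bot.read_state();p=np.array(s["position"])+.011*np.array(s["tcp_rot"])[:,2];print(tosill(p),p[2]-.09)
for g in((-.02,.0,.02,50),(0.0,.0,.02,50),(0.015,.0,.02,50)):print(delta(*goal(*g)))
E
```

```text
[-0.11818271  0.00589725] 0.017981215168856007
[ 6.46  0.59  7.39 -0.03 -0.02 -0.01]
[ 7.75  0.59  8.93 -0.03 -0.02 -0.01]
[ 8.710e+00  5.900e-01  1.008e+01 -3.000e-02 -2.000e-02 -1.000e-02]
```

View pics/top3.png

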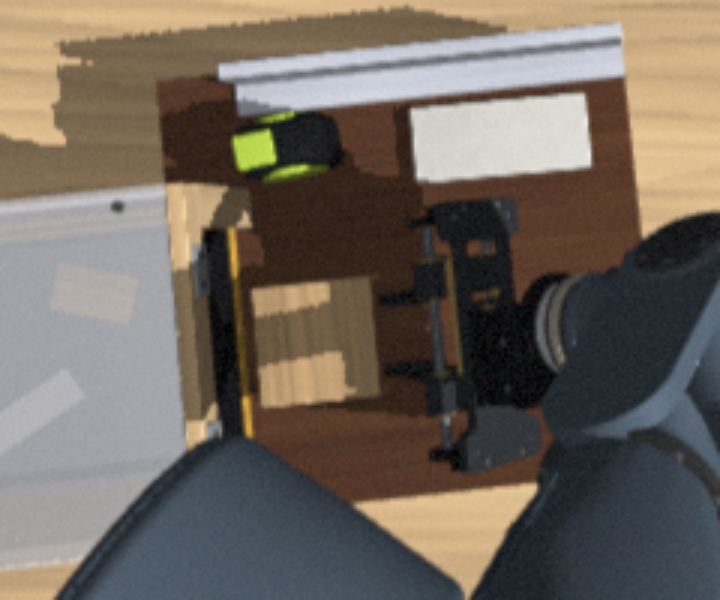

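Call:
{"method": "apply_moves", "body": {"steps": [[[0.65,0.1,0.74,0,0,0,0],[1.3,0.1,1.48,0,0,0,0],[1.95,0.2,2.2,0,0,0,0],[2.6,0.2,2.95,0,0,0,0],[3.25,0.2,3.7,0,0,0,0],[3.9,0.3,4.45,0,0,0,0],[4.5,0.3,5.2,0,0,0,0],[5.2,0.3,5.9,0,0,0,0],[5.8,0.3,6.65,0,0,0,0],[6.45,0.3,7.4,0,0,0,0],[6.45,0.3,7.4,0,0,0,0]]]}}

```text
time_s: 7.62
position: [0.5051, 0.1003, 0.1172]
tcp_rot: [[-0.083, 0.991, -0.1], [0.636, 0.13, 0.76], [0.767, -0.001, -0.642]]
force: [0.2, 0.2, -0.3]
opening: 0.497
grasp_force: 0.0
```

```bash
python3 - <<'E'
from h import *
cv2.imwrite("pics/top4.png",cv2.resize(bot.capture("top")[140:340,50:290],(720,600)))
s=bot.read_state();p=np.array(s["position"])+.011*np.array(s["tcp_rot"])[:,2];print(tosill(p),p[2]-.09)
for g in((0.0,.0,.02,50),(0.015,.0,.02,50),(0.02,.0,.02,50)):print(delta(*goal(*g)))
E
```

```text
[-0.02004099  0.00287315] 0.020042912120414536
[ 1.28  0.29  1.54 -0.02 -0.05 -0.01]
[ 2.25  0.29  2.69 -0.02 -0.05 -0.01]
[ 2.57  0.29  3.07 -0.02 -0.05 -0.01]
```

View pics/top4.png

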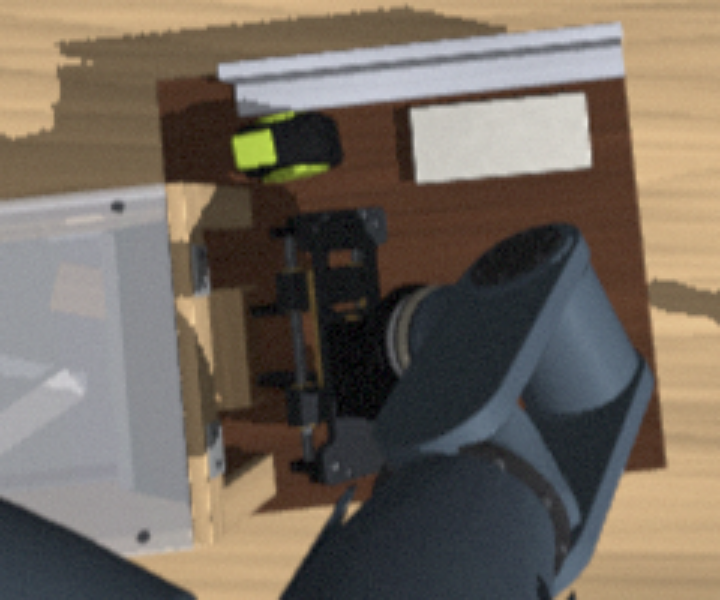

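Call:
{"method": "apply_moves", "body": {"steps": [[[0.6,0,0.7,0,0,0,0],[1.2,0,1.4,0,0,0,0],[1.75,0,2.1,0,0,0,0],[2.25,0,2.69,0,0,0,0],[2.57,0,3.07,0,0,0,0],[2.57,0,3.07,0,0,0,0],[2.57,0,3.07,0,0,0,0]]]}}

```text
time_s: 8.55
position: [0.5006, 0.1389, 0.1168]
tcp_rot: [[-0.083, 0.992, -0.099], [0.638, 0.129, 0.76], [0.766, -0.0, -0.643]]
force: [-0.5, -0.2, 0.0]
opening: 0.503
grasp_force: 0.1
```

```bash
python3 - <<'E'
from h import *
a=cv2.resize(bot.capture("top")[140:340,0:240],None,fx=1.6,fy=1.6);b=cv2.resize(bot.capture("side")[200:384,230:470],(384,294))
cv2.imwrite("pics/p5.png",np.hstack([a,cv2.resize(b,(384,320))]))
s=bot.read_state();p=np.array(s["position"])+.011*np.array(s["tcp_rot"])[:,2];print(tosill(p),p[2]-.09)
E
```

```text
[0.01902675 0.00244218] 0.019741267447507205
```

View pics/p5.png

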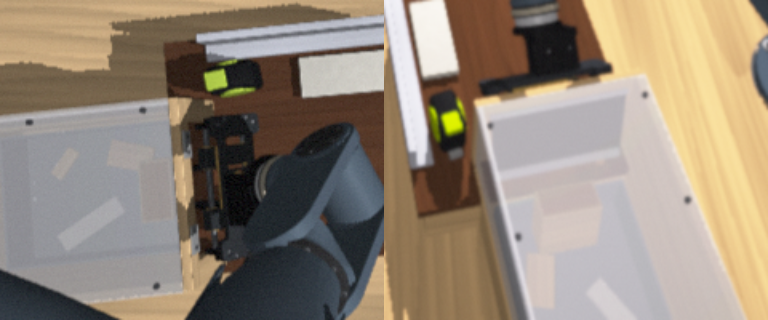

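Call:
{"method": "apply_moves", "body": {"steps": [[[-0.9,0,-1.05,0,0,0,0],[-1.8,0,-2.1,0,0,0,0],[-2.7,0,-3.2,0,0,0,0],[-3.6,0,-4.3,0,0,0,0],[-4.5,0,-5.4,0,0,0,0],[-6,0,-7.2,0,0,0,0],[-8,0,-9.5,0,0,0,0],[-10,0,-11.9,0,0,0,0],[-10,0,-11.9,0,0,0,0],[-10,0,-11.9,0,0,0,0],[-10,0,-11.9,0,0,0,0],[-10,0,-11.9,0,0,0,0],[-10,0,-11.9,0,0,0,0],[-10,0,-11.9,0,0,0,0],[-10,0,-11.9,0,0,0,0],[-10,0,-11.9,0,0,0,0]]]}}

```text
time_s: 10.65
position: [0.5206, -0.0152, 0.1168]
tcp_rot: [[-0.083, 0.992, -0.099], [0.637, 0.129, 0.76], [0.766, 0.0, -0.643]]
force: [-0.3, 0.8, -0.2]
opening: 0.504
grasp_force: 0.0
```

```bash
python3 - <<'E'
from h import *
a=cv2.resize(bot.capture("top")[140:340,0:240],None,fx=1.6,fy=1.6);b=cv2.resize(bot.capture("side")[200:384,230:470],(384,294))
cv2.imwrite("pics/p6.png",np.hstack([a,cv2.resize(b,(384,320))]))
s=bot.read_state();p=np.array(s["position"])+.011*np.array(s["tcp_rot"])[:,2];print(tosill(p),p[2]-.09)
E
```

```text
[-0.13617275  0.00264895] 0.019701743622651827
```

View pics/p6.png

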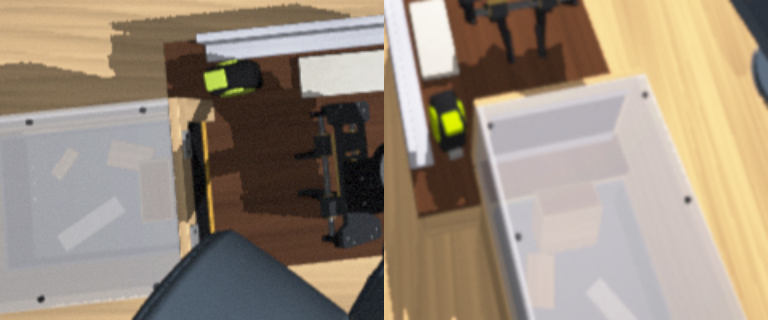

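The flap's yellow stripe is back at its closed position (about column 129 in the full image). The offcut lies still in the bin at about (97, 259) in the top view. Its apparent width of about 36 px puts its top near bin level, well below the deck.

```bash
python3 -c "
from h import *
print(tosill(ray('top',(97,259),.045)));print(bot.hand_in())"
```

```text
[0.10012249 0.00814136]
the job is handed in; nothing more can be done
None
```

The offcut was pushed under the flap and lies at rest in the bin, and the flap hangs shut. The divider and tape measure look unmoved in the last pictures. The glue and brads were out of those views, but the arm met no notable contact force. I handed the job in at about 11 s, but the hand-in gave no verdict.

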